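# Sort the cabinet fittings into their sample trays

### The arm

A 6-joint arm with a two-finger parallel gripper is mounted at the origin on the work surface. World frame = base frame: x ahead of the robot, y to its left, z up, the work surface at z = 0. Lengths are in mm, angles in degrees, forces in N, time in s.
With the tool pointing down it reaches from about 300 to 850 mm from the base axis. Payload 4.2 kg.
Tool frame: the origin (TCP) lies between the finger pads; the fingertips stand 14 mm ahead of it and the grasp point (between the pads) lies 5 mm behind it; z points along the fingers, y is the line along which they close (so a half turn about z gives the same grasp; the last joint's range is limited). The gripper opens to 91 mm and grips with 3 to 60 N. Pads are 32 mm wide; open, the fingers measure 118 mm over their backs; the gripper's body (76 mm by 178 mm) begins 60 mm behind the grasp point.
Start: joints at [-74.198, 18.312, 89.639, -0, 72.044, -1.146], TCP at [167.618, -550.042, 227.976] pointing down, gripper open.
Joint ranges: [-177.97, 177.97], [-48.28, 115.42], [12.27, 149.76], [-77.06, 257.06], [2.81, 150.46], [-146.56, 146.56]. Speed limits (degrees/s): [147.25, 147.25, 180, 180, 180, 180].

### API

Orientations are given as [roll, pitch, yaw] about the fixed x, y, z axes, in that order (R = Rz(yaw) Ry(pitch) Rx(roll)).
In Python, from workcell import * gives the robot as it stands. The module is installed in compiled form; this text tells all that it offers.
- The arm moves only by the tool send_rows, never from a script. Its argument "deltas" is a list of rows, each a list of 2 entries, a list of its own where there are three numbers: the shift along the tool's x, y, z normalised to -1 to 1, where 1 is 0.5 m, then the turn, a rotation vector about the tool's x, y, z normalised to -1 to 1, where 1 is 0.5 rad. A call has 1 to 10 rows; each row shifts and turns the commanded pose from where the row before left it, along the tool's axes as they then stand; what a row does not reach is not made up. A row lasts 1/10 s, in which the tool goes at most 50 mm and 8.59 degrees, less where a joint would pass 70% of its speed; a pose out of reach is approached as far as the arm can. A call with a number of a shift or a turn outside -1 to 1 is refused whole. A call with a gripper value outside its range is refused whole. "grip" is the closure, from 0 (fully open) to 1 (shut), set as the call begins (left out, the last holds). The fingers move at their own pace and stop on an object; "grip_force" is the grip in N (left out, the last holds). Time passes only in rows, so rows that do not move let the fingers close. It gives the time, the measured TCP pose, the force, the opening and the grip force at its end, in the units of the state.
- state(): the state, without advancing time (a new reading comes with each control period).
- grab_frame(name): name is "scene" or "top" or "wrist"; returns the picture (420x560x3 uint8, red, green, blue); there is no depth.
- calibration(name): a dict with "mtx" (3x3 intrinsics, pixels), "R" (3x3) and "t" (3): a world point X has camera coordinates R X + t. Camera axes: x right, y down, z forward; pixel columns grow to the right and rows downward; lengths in mm; the calibration is good to about 2 mm. The wrist camera is an equidistant fisheye: a pixel r from the principal point sees the ray r / f radians off the axis. A picture is of the moment at which its call begins: read the wrist's pose just before it. calibration takes no time and is no camera call; for the wrist camera it gives the pose at the moment of the call.
- job_done(): hands the job in; it is judged then, once.
Trained networks look in the newest picture that a camera, given by its name, has taken for a name from the list of things; names that differ only in an ending like _2 or _b are one class to them, and where a whole thing is asked for, a point or a joint stands for the part that bears it (a point fixed in the world has none). Each returns a list of dicts, best first, with "p" (0 to 1); they miss things now and then, are a little off and sometimes report something else, mostly with a low value. They report only what shows in the picture. A call takes as long as a camera call. They do not tell look-alikes from the thing itself.
- trace(camera, label): "pixels" (420x560 bool, what is visible of it) and "bbox" ([left, top, width, height] in pixels, round what is visible of it).
The state is a dict: "time_s": time; "qpos": joint angles; "qvel": joint speeds; "effort": joint torques, N m; "ee_pos": TCP position; "ee_rot": TCP orientation; "force": force on the tool from outside, world axes, zero at the start; "torque": the same for the moment, N m; "gripper_width": finger opening in mm; "gripper_force": force on a finger pad.
Only numpy, scipy, OpenCV 4.12 (cv2) and the standard library are available. Lean on these libraries where they do the work, as an engineer would, in place of code of your own. Each camera call takes 0.05 s, during which the arm holds its last target. There are 200 camera calls.

### The job

Sort the loose cabinet fittings on the bench into the three trays, each fitting into the tray that has the same kind screwed to its back shelf: both white knobs standing upright on their feet, both dark bar pulls and the steel hinge lying flat, everything on the tray floor with nothing on top of anything else or leaning on a wall. Leave the tape measure and the tin of screws where they are.

Things in the scene. Friction and masses are not known exactly. Their poses are not given: they have to be found in the camera images.
- knob_a: A round white porcelain cabinet knob on a brass foot, standing on its foot. Head 34 mm across, widest 15 to 27 mm up; 30 mm high in all; foot 24 mm across, 4 mm thick; 60 g. Origin at the centre of its underside, z up. Belongs in tray_knobs.
- knob_b: The second, identical round white porcelain cabinet knob on a brass foot, standing on its foot. Head 34 mm across, widest 15 to 27 mm up; 30 mm high in all; foot 24 mm across, 4 mm thick; 60 g. Origin at the centre of its underside, z up. Belongs in tray_knobs.
- pull_a: A dark steel bar pull lying on its side, a flat U 10 mm thick: square bar 74 mm long (own x), 10 mm wide (y), with two feet, 10 mm square, running 21 mm from the bar in +y at x = -32 and +32 mm; 85 g. Origin in the bar's middle, 5 mm above what it lies on, z up; balance point about 5 mm toward the feet. Pinch the bar's middle across y. Belongs in tray_pulls.
- pull_b: The second, identical dark steel bar pull lying on its side, a flat U 10 mm thick: square bar 74 mm long (own x), 10 mm wide (y), with two feet, 10 mm square, running 21 mm from the bar in +y at x = -32 and +32 mm; 85 g. Origin in the bar's middle, 5 mm above what it lies on, z up; balance point about 5 mm toward the feet. Pinch the bar's middle across y. Belongs in tray_pulls.
- hinge: Closed bright steel butt hinge lying flat: 76 mm long along its own x, 42 mm wide over all (y = -21 to +21 mm), leaves together 7 mm thick, barrel 9 mm in diameter along the +y edge; 170 g. Origin at the centre of its underside, z up. Grip it across the width. Belongs in tray_hinges.
- tray_knobs: Knob tray: fixed plywood tray, a white knob on its foot screwed as a sample to the yellow shelf at its back (+x). Bay inside 100 mm (x) by 130 mm (y), open above; walls 8 mm thick, top 36 mm above the bench; grey floor 6 mm above the bench. Origin at bench level under the bay's middle, z up. Shelf from x = 58 to 108 mm, 22 mm high; the sample's top is at most 53 mm above the bench.
- tray_pulls: Pull tray: fixed plywood tray, a dark bar pull on its feet screwed as a sample to the yellow shelf at its back (+x). Bay inside 100 mm (x) by 130 mm (y), open above; walls 8 mm thick, top 36 mm above the bench; grey floor 6 mm above the bench. Origin at bench level under the bay's middle, z up. Shelf from x = 58 to 108 mm, 22 mm high; the sample's top is at most 53 mm above the bench.
- tray_hinges: Hinge tray: fixed plywood tray, a closed steel hinge (lying flat) screwed as a sample to the yellow shelf at its back (+x). Bay inside 100 mm (x) by 130 mm (y), open above; walls 8 mm thick, top 36 mm above the bench; grey floor 6 mm above the bench. Origin at bench level under the bay's middle, z up. Shelf from x = 58 to 108 mm, 22 mm high; the sample's top is at most 53 mm above the bench.
- tape_measure: Orange tape measure lying on its side among the fittings, not to be moved: 96 mm (x = -42 to +54 mm, with its tongue) by 64 mm (y), 37 mm high; loose, 300 g. Origin at the underside.
- screw_tin: Open round tin of screws among the fittings, not to be moved: 72 mm across, 42 mm high; loose, 400 g. Origin at the centre of its underside.
There are look-alikes about, which are no part of the job. What is shaped like the knob_a but brown or turquoise is not meant. What is shaped like the pull_a but yellow is not meant.

How it is judged:
By the outcome, as a careful person would: the job done as asked, in the order asked, and still so for the second after the job is handed in, with the robot touching nothing.
It also fails if it takes over 112 s, if anything falls off the work surface, if the arm or the gripper's body presses on something with over 40 N, if the wrist force passes 120 N, or if a joint passes its speed limit or range.

## Working session

There is one attempt and no reset: what is moved stays moved. The work goes in short steps, Python scripts to look and compute and a tool call to move; the robot and the scene stay as the last step left them, time stands still between calls to the robot, and variables do not carry over. Pictures are saved under pics/ and viewed, at most 14 in all, crops included, and the job is handed in when it is done.

Besides the shell and the picture viewer there is one more tool, called after "Request:" as name(argument=value, ...), one argument or row to a line, values as JSON. send_rows: Moves the arm, as the interface text tells. Scaled input: -1 to 1 covers 0.5 m each way for a shift and 0.5 rad each way for a turn. Its arguments: {"type":"object","properties":{"deltas":{"type":"array","items":{"type":"array"}},"grip":{"type":"number"},"grip_force":{"type":"number"}},"required":["deltas"]}

```bash
mkdir -p pics; python3 - <<'E'
from workcell import *
import cv2,numpy as np
s=state();print(s)
for n in("scene","top","wrist"):
    f=grab_frame(n);cv2.imwrite(f"pics/{n}0.png",f[:,:,::-1]);c=calibration(n);print(n,np.round(c["mtx"],1).tolist(),np.round(c["R"],3).tolist(),np.round(c["t"],1).tolist())
E
```

```text
{'time_s': 0.0, 'qpos': array([-7.41984307e+01,  1.83525633e+01,  8.97045681e+01,  7.24853479e-04,
        7.20420628e+01, -1.14586780e+00]), 'qvel': array([ 0.09604717,  0.0920544 ,  0.01458514,  0.0560154 , -0.12658243,
        0.02948761]), 'effort': array([ 1.49586827e-03, -4.12453651e+01, -2.31972170e+01,  7.27981701e-02,
        4.53451287e-02, -1.43034804e-04]), 'ee_pos': array([ 167.49022523, -549.59001173,  227.12344816]), 'ee_rot': array([-1.79900839e+02, -2.67268325e-03,  1.69472107e+01]), 'force': array([ 0.05581783,  0.19357044, -0.11075575]), 'torque': array([-0.03503232, -0.05752176,  0.01957031]), 'gripper_force': 0.0, 'gripper_width': 91.3989047039876}
scene [[459.8, 0.0, 279.8], [0.0, 459.8, 211.9], [0.0, 0.0, 1.0]] [[0.797, 0.603, 0.023], [0.364, -0.45, -0.816], [-0.482, 0.659, -0.578]] [-321.0, -114.9, 1440.4]
top [[521.2, 0.0, 271.9], [0.0, 521.2, 212.8], [0.0, 0.0, 1.0]] [[-0.006, -1.0, -0.017], [-0.984, 0.009, -0.178], [0.178, 0.015, -0.984]] [-12.7, 413.2, 1347.0]
wrist [[325.2, 0.0, 279.7], [0.0, 325.2, 207.8], [0.0, 0.0, 1.0]] [[0.292, -0.956, -0.003], [-0.93, -0.284, 0.234], [-0.225, -0.066, -0.972]] [-574.0, -26.4, 390.2]
```

View pics/top0.png

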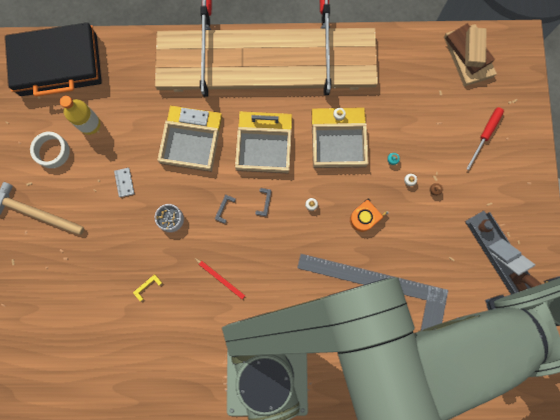

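View pics/scene0.png

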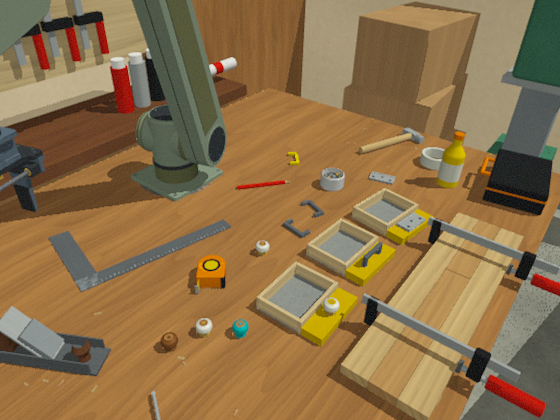

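The top picture shows these candidates:
- **White knobs:** (312,205) and (411,181). Look-alikes are the brown knob (436,189), the turquoise knob (394,159) and the sample on the tray shelf (340,114).
- **Dark pulls:** (226,209) and (264,202). Look-alikes are the yellow pull (148,288) and the sample (265,120).
- **Hinge:** (124,183). The look-alike is the sample (194,117).
- **Trays:** hinges (190,145), pulls (264,150), knobs (340,145).

I'm choosing the loose white knobs, the loose dark pulls and the loose hinge.

```bash
cat > h.py <<'E'
from workcell import *
import cv2,numpy as np
def ray(c,uv,wrist=False):
    K=c["mtx"];x=(uv[0]-K[0,2])/K[0,0];y=(uv[1]-K[1,2])/K[1,1]
    if wrist:
        r=np.hypot(x,y);d=np.array([x/r*np.sin(r),y/r*np.sin(r),np.cos(r)]) if r>0 else np.array([0,0,1.])
    else: d=np.array([x,y,1.])
    R=np.array(c["R"]);return -R.T@np.array(c["t"]),R.T@d/np.linalg.norm(d)
def plane(c,uv,z,w=False):
    o,d=ray(c,uv,w);return o+d*(z-o[2])/d[2]
def tri(rays):
    A=np.zeros((3,3));b=np.zeros(3)
    for o,d in rays:
        P=np.eye(3)-np.outer(d,d);A+=P;b+=P@o
    p=np.linalg.solve(A,b);return p,max(np.linalg.norm((np.eye(3)-np.outer(d,d))@(p-o)) for o,d in rays)
def cen(m):
    v,u=np.nonzero(m);return np.array([u.mean(),v.mean()])
E
python3 - <<'E'
from h import *
for n in("top","scene"):
    grab_frame(n);c=calibration(n)
    for l in("knob_a","pull_a","hinge","tray_knobs","tray_pulls","tray_hinges","tape_measure","screw_tin"):
        for d in trace(n,l)[:7]:
            if d["p"]<.3: continue
            u=cen(d["pixels"]);print(n,l,round(d["p"],2),u.round(1),np.array(d["bbox"]).round(),int(d["pixels"].sum()),plane(c,u,15).round())
E
```

```text
top knob_a 0.5 [311.  203.6] [308. 196.   8.  17.] 96 [ 441. -121.   15.]
top knob_a 0.45 [434.7 189.3] [430. 186.  11.   8.] 94 [ 478. -456.   15.]
top knob_a 0.43 [392.2 158.7] [384. 153.  16.  11.] 83 [ 565. -346.   15.]
top knob_a 0.4 [410.  179.4] [404. 177.  12.   8.] 127 [ 506. -391.   15.]
top pull_a 0.65 [264.1 201.6] [256. 192.  13.  24.] 164 [448.   5.  15.]
top pull_a 0.6 [145.7 285.9] [135. 276.  29.  25.] 195 [224. 319.  15.]
top pull_a 0.46 [221.6 208.5] [217. 195.  14.  24.] 144 [430. 120.  15.]
top hinge 0.64 [123.3 181.4] [114. 164.  18.  30.] 389 [508. 391.  15.]
top hinge 0.47 [264.6 200.8] [254. 189.  17.  28.] 210 [450.   4.  15.]
top tray_knobs 0.78 [338.7 137.2] [309. 111.  56.  58.] 3192 [ 628. -201.   15.]
top tray_hinges 0.95 [189.4 138. ] [157. 107.  67.  63.] 3307 [630. 212.  15.]
top tape_measure 0.7 [365.1 215.9] [352. 197.  36.  34.] 727 [ 406. -266.   15.]
top tape_measure 0.67 [224.6 203.1] [217. 195.  17.  22.] 70 [445. 113.  15.]
top screw_tin 0.62 [168.5 217.8] [156. 204.  29.  28.] 628 [406. 264.  15.]
scene knob_a 0.77 [204.5 328.6] [196. 322.  
[... 432 characters left out ...]
.43 [313.7 207.4] [303. 202.  22.  18.] 153 [443. 104.  15.]
scene hinge 0.79 [381.1 177.3] [366. 176.  27.   7.] 204 [515. 373.  15.]
scene tray_knobs 0.64 [305.9 302. ] [256. 262. 101.  82.] 4728 [ 629. -206.   15.]
scene tray_pulls 0.89 [349.7 251. ] [309. 220.  84.  60.] 3365 [617.   2.  15.]
scene tray_pulls 0.66 [390.8 214.6] [353. 188.  74.  54.] 2521 [628. 209.  15.]
scene tray_hinges 0.58 [294.9 228.3] [282. 219.  29.  17.] 197 [457.  -8.  15.]
scene tray_hinges 0.57 [390.3 215.1] [352. 186.  77.  58.] 2662 [628. 206.  15.]
scene tape_measure 0.86 [210.1 272. ] [195. 257.  31.  37.] 893 [ 402. -267.   15.]
scene screw_tin 0.55 [331.6 178.7] [322. 166.  22.  27.] 481 [399. 268.  15.]
```

Request:
send_rows(
  deltas=[
    [[0,0,0],[0,0,-0.3]],
    [[0,0,0],[0,0,-0.3]],
    [[0,0,0],[0,0,-0.3]],
    [[0,0,0],[0,0,-0.3]],
    [[0,0,0],[0,0,-0.3]],
    [[0,0,0],[0,0,-0.3]],
    [[0,0,0],[0,0,-0.3]],
    [[0,0,0],[0,0,-0.3]],
    [[0,0,0],[0,0,-0.15]],
  ],
  grip=0,
)

```text
time_s: 1.95
ee_pos: [167.6, -550.0, 228.0]
ee_rot: [180.0, 0.0, 90.2]
force: [0.2, -0.7, 1.0]
gripper_width: 91.0
gripper_force: 0.0
```

Request:
send_rows(
  deltas=[
    [[0.055,0.075,0],[0,0,0]],
    [[0.055,0.075,0],[0,0,0]],
    [[0.055,0.075,0],[0,0,0]],
    [[0.055,0.075,0],[0,0,0]],
    [[0.055,0.075,0],[0,0,0]],
    [[0.055,0.075,0],[0,0,0]],
    [[0.055,0.075,0],[0,0,0]],
    [[0.055,0.075,0],[0,0,0]],
    [[0,0,0],[0,0,0]],
    [[0,0,0],[0,0,0]],
  ],
)

```text
time_s: 2.95
ee_pos: [468.1, -329.4, 227.8]
ee_rot: [-180.0, 0.0, 90.1]
force: [0.9, 0.3, -0.1]
gripper_width: 91.3
gripper_force: 0.0
```

```bash
cat >> h.py <<'E'
import pickle
def shot(k):
    s=state();c=calibration("wrist");f=grab_frame("wrist");cv2.imwrite(f"pics/w{k}.png",f[:,:,::-1]);pickle.dump((s,c,f),open(f"w{k}.pkl","wb"));print(k,round(s["time_s"],2),s["ee_pos"].round(1),s["ee_rot"].round(1));return c,f
E
python3 -c "
from h import *
shot(1)"
```

```text
1 2.95 [ 468.1 -329.4  227.8] [-180.     0.    90.1]
```

Request:
send_rows(
  deltas=[
    [[0.1,0,0],[0,0,0]],
    [[0.1,0,0],[0,0,0]],
    [[0.1,0,0],[0,0,0]],
    [[0.1,0,0],[0,0,0]],
    [[0,0,0],[0,0,0]],
    [[0,0,0],[0,0,0]],
  ],
)

```text
time_s: 3.6
ee_pos: [467.1, -130.5, 228.3]
ee_rot: [180.0, 0.1, 90.0]
force: [-1.0, -1.0, -0.7]
gripper_width: 91.0
gripper_force: 0.0
```

```bash
python3 -c "
from h import *
shot(2)"
```

```text
2 3.6 [ 467.1 -130.5  228.3] [1.8e+02 1.0e-01 9.0e+01]
```

View pics/w2.png

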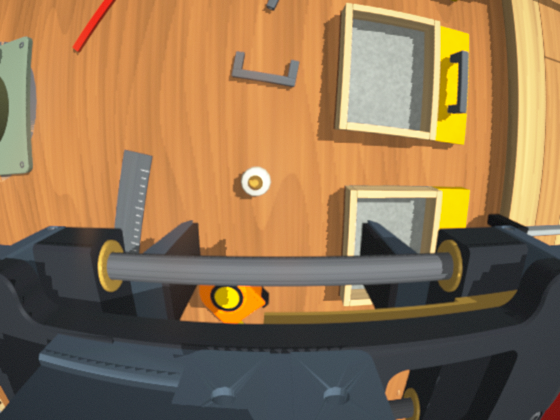

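The view shows a white knob at (256,181) with a brass spot on top, a dark pull at (265,70) with its bar on the near side and feet toward +y, the pulls tray at (400,70) and the knobs tray partly hidden at (400,240). The gripper blocks the lower half, so I need more stations along +y.

Request:
send_rows(
  deltas=[
    [[0.1,0,0],[0,0,0]],
    [[0.1,0,0],[0,0,0]],
    [[0.1,0,0],[0,0,0]],
    [[0,0,0],[0,0,0]],
    [[0,0,0],[0,0,0]],
  ],
)

```text
time_s: 4.15
ee_pos: [468.0, 18.9, 227.9]
ee_rot: [180.0, 0.1, 90.0]
force: [0.3, -0.1, -0.9]
gripper_width: 91.4
gripper_force: 0.0
```

```bash
python3 -c "
from h import *
shot(3)"
```

```text
3 4.15 [468.   18.9 227.9] [1.8e+02 1.0e-01 9.0e+01]
```

Request:
send_rows(
  deltas=[
    [[0.1,0,0],[0,0,0]],
    [[0.1,0,0],[0,0,0]],
    [[0.1,0,0],[0,0,0]],
    [[0,0,0],[0,0,0]],
    [[0,0,0],[0,0,0]],
  ],
)

```text
time_s: 4.7
ee_pos: [468.3, 168.6, 227.6]
ee_rot: [-180.0, 0.1, 90.0]
force: [0.0, 0.8, -0.2]
gripper_width: 91.4
gripper_force: 0.0
```

```bash
python3 - <<'E'
from h import *
shot(4)
for k in (1,2,3,4): pass
a=[cv2.imread(f"pics/w{k}.png") for k in(1,2,3,4)]
p=[cv2.resize(x[0:260],(400,186)) for x in(a[0],a[2],a[3])]
kn=cv2.resize(a[1][140:220,210:300],(400,356),interpolation=cv2.INTER_CUBIC)
sc=cv2.imread("pics/scene0.png")
s1=cv2.resize(sc[225:345,150:350],(400,202),interpolation=cv2.INTER_CUBIC)
L=np.vstack(p);Rr=np.vstack([kn,s1]);cv2.imwrite("pics/m1.png",np.hstack([L[:558],Rr[:558]]))
E
```

```text
4 4.7 [468.3 168.6 227.6] [-1.8e+02  1.0e-01  9.0e+01]
```

View pics/m1.png

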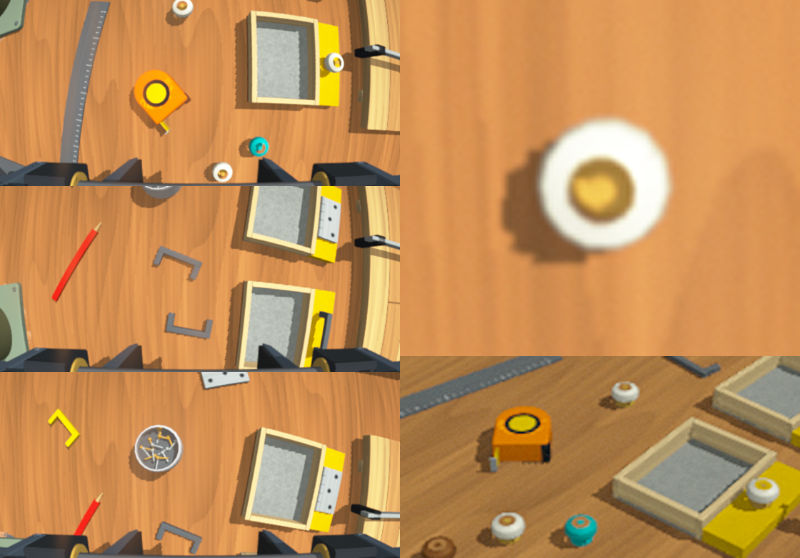

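The montage shows that the white knobs stand upright on brass feet with a brass inset on top. The turquoise and brown knobs are separate, the two dark pulls have clear shapes, the tin and tape measure are easy to tell apart, and the yellow pull is well away. The choice is confirmed. I'll take one more view for the hinge, then fit models to the silhouettes.

Request:
send_rows(
  deltas=[
    [[0.1,0,0],[0,0,0]],
    [[0.1,0,0],[0,0,0]],
    [[0.06,0,0],[0,0,0]],
    [[0,0,0],[0,0,0]],
    [[0,0,0],[0,0,0]],
  ],
)

```text
time_s: 5.25
ee_pos: [468.3, 297.9, 227.6]
ee_rot: [-180.0, 0.1, 89.9]
force: [-0.3, -0.4, -0.2]
gripper_width: 91.2
gripper_force: 0.0
```

```bash
cat > fit.py <<'E'
from h import *
from scipy.optimize import minimize
S=4
def proj(c,X):
    P=np.asarray(X)@np.array(c["R"]).T+c["t"];K=c["mtx"];rr=np.hypot(P[:,0],P[:,1]);th=np.arctan2(rr,P[:,2])
    return np.c_[K[0,0]*th*P[:,0]/rr+K[0,2],K[1,1]*th*P[:,1]/rr+K[1,2]]
def box(x0,x1,y0,y1,z0,z1):
    return np.array([[x,y,z] for x in np.linspace(x0,x1,5) for y in np.linspace(y0,y1,5) for z in(z0,z1)])
def disc(r,z0,z1):
    a=np.linspace(0,6.283,40);return np.array([[r*np.cos(t),r*np.sin(t),z] for t in a for z in(z0,z1)])
M={"knob":[disc(17,15,27)],
"pull":[box(-37,37,-5,5,-5,5),box(-37,-27,-5,26,-5,5),box(27,37,-5,26,-5,5)],
"hinge":[box(-38,38,-21,12,0,7),box(-38,38,12,21,0,9)],
"tray":[box(-50,50,-65,65,6,6),box(-50,50,-65,65,36,36)]}
def render(kind,p,c,o,sh):
    x,y,z,w=p;R=np.array([[np.cos(w),-np.sin(w),0],[np.sin(w),np.cos(w),0],[0,0,1]]);out=None
    for m in M[kind]:
        u=(proj(c,m@R.T+[x,y,z])-o+.5)*S
        i=np.zeros(sh,np.uint8);cv2.fillConvexPoly(i,cv2.convexHull((u*16).round().astype(np.int32)),1,shift=4)
        out=i if out is None else (out&i if kind=="tray" else out|i)
    return out
def sat(f):
    h=cv2.cvtColor(f,cv2.COLOR_RGB2HSV).astype(int);return h[...,1],h[...,2]
def mask(f,kind):
    s,v=sat(f)
    if kind=="knob": return (s<70)&(v>140)
    if kind=="tray": return (s<60)&(v>90)
    if kind=="hinge": return (s<60)&(v>60)
    return (s<75)
def fit(kind,p0,views,half=55,fz=True,sup=None):
    D=[]
    for k in views:
        _,c,f=pickle.load(open(f"w{k}.pkl","rb"))
        u=proj(c,np.array([p0[:3]]))[0];o=np.maximum((u-half).astype(int),0);e=np.minimum((u+half).astype(int),[560,420])
        crop=f[o[1]:e[1],o[0]:e[0]];big=cv2.resize(crop,None,fx=S,fy=S,interpolation=cv2.INTER_CUBIC)
        m=mask(big,kind).astype(np.uint8)
        if kind=="knob":m=cv2.morphologyEx(m,cv2.MORPH_CLOSE,np.ones((61,61)))
        n,l,st,_=cv2.connectedComponentsWithStats(m);q=render(kind,p0,c,o,m.shape)
        b=np.bincount(l[q>0],minlength=n);b[0]=0;m=(l==b.argmax()).astype(np.uint8)
        if kind=="hinge":m=cv2.morphologyEx(m,cv2.MORPH_CLOSE,np.ones((25,25)))
        D.append((c,o,m))
    def cost(q,r=False):
        p=[q[0],q[1],q[2] if fz else p0[2],q[-1]/30]
        t=0
        for c,o,m in D:
            g=render(kind,p,c,o,m.shape);t+=1-(g&m).sum()/max((g|m).sum(),1)
        return t/len(D)
    q0=[p0[0],p0[1]]+([p0[2]] if fz else [])+[p0[3]*30]
    n=len(q0);b=None
    for d in(20,6,3):
        sx=np.array([q0]+[np.array(q0)+d*np.eye(n)[i] for i in range(n)]);r=minimize(cost,q0,method="Nelder-Mead",options=dict(initial_simplex=sx,xatol=.05,fatol=1e-4));q0=r.x
    return np.r_[q0[:-1],np.degrees(q0[-1]/30)].round(1),round(r.fun,3)
E
python3 - <<'E'
from fit import *
shot(5)
r=np.radians
print("knob_a",fit("knob",[440,-122,0,0],[1,2],40))
print("pull264",fit("pull",[448,-5,5,r(0)],[2,3],70), fit("pull",[448,-5,5,r(0)],[2,3],70,False))
print("pull226",fit("pull",[435,125,5,r(170)],[3,4],70),fit("pull",[435,125,5,r(170)],[3,4],70,False))
print("hinge",fit("hinge",[510,388,0,r(10)],[5],80,False))
for n,p,v in(("knobs",[605,-205,0,0],[1,1]),("pulls",[595,0,0,0],[2,2]),("hinges",[605,208,0,r(-8)],[3,4])):
    print("tray",n,fit("tray",p,v,100),fit("tray",p,v,100,False))
E
```

```text
5 5.25 [468.3 297.9 227.6] [-1.80e+02  1.00e-01  8.99e+01]
knob_a (array([ 440.3, -119. ,    3.1,   19.4]), np.float64(0.102))
pull264 (array([448.1,  -1. ,   2. , -10.1]), np.float64(0.147)) (array([448.2,  -0.9, -10.7]), np.float64(0.157))
pull226 (array([435.9, 122.7,   2.2, 157. ]), np.float64(0.137)) (array([436.3, 122.9, 156.8]), np.float64(0.148))
hinge (array([509.4, 394.1,  13.2]), np.float64(0.023))
tray knobs (array([ 6.050e+02, -2.003e+02, -2.100e+00,  3.000e-01]), np.float64(0.006)) (array([ 6.042e+02, -2.007e+02,  3.000e-01]), np.float64(0.011))
tray pulls (array([593.9,   9.1,  -1.8,  -3.6]), np.float64(0.006)) (array([593.4,   8.7,  -3.7]), np.float64(0.011))
tray hinges (array([607.6, 215.5,  -1.2,  -9.6]), np.float64(0.009)) (array([607.1, 215.4,  -9.4]), np.float64(0.01))
```

View pics/w5.png

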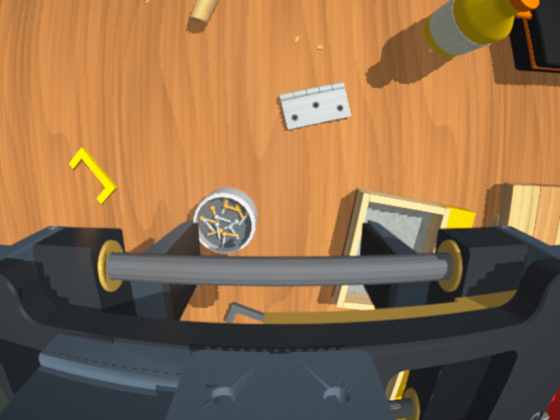

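The view shows the hinge at (316,106), barrel on its +y side and lying at about 13°. The tin is at (225,220), the yellow decoy pull at (95,175) and the hinge tray at (400,240). The fitted heights agree with the text within 3 mm. I'll start with knob_a at (440,-119).

Request:
send_rows(
  deltas=[
    [[-0.09,-0.006,0],[0,0,0]],
    [[-0.09,-0.006,0],[0,0,0]],
    [[-0.09,-0.006,0],[0,0,0]],
    [[-0.09,-0.006,0],[0,0,0]],
    [[-0.09,-0.006,0],[0,0,0]],
    [[-0.09,-0.006,0],[0,0,0]],
    [[-0.09,-0.006,0],[0,0,0]],
    [[-0.09,-0.006,0],[0,0,0]],
    [[-0.09,-0.006,0],[0,0,0]],
    [[-0.024,-0.002,0],[0,0,0]],
  ],
)

```text
time_s: 6.3
ee_pos: [437.9, -122.1, 228.2]
ee_rot: [180.0, 0.1, 89.6]
force: [0.3, -0.9, 0.1]
gripper_width: 91.3
gripper_force: 0.0
```

Request:
send_rows(
  deltas=[
    [[0,0,0.09],[0,0,0]],
    [[0,0,0.09],[0,0,0]],
    [[0,0,0.09],[0,0,0]],
    [[0,0,0.07],[0,0,0]],
    [[0,0,0.03],[0,0,0]],
    [[0,0,0],[0,0,0]],
    [[0,0,0],[0,0,0]],
    [[0,0,0],[0,0,0]],
  ],
)

```text
time_s: 7.1
ee_pos: [440.4, -117.6, 44.3]
ee_rot: [179.8, 0.1, 90.0]
force: [-0.5, -0.1, 0.4]
gripper_width: 91.4
gripper_force: 0.0
```

Request:
send_rows(
  deltas=[
    [[-0.003,0,0.03],[0,0,0]],
    [[0,0,0.022],[0,0,0]],
    [[0,0,0],[0,0,0]],
    [[0,0,0],[0,0,0]],
  ],
)

```text
time_s: 7.5
ee_pos: [439.8, -118.6, 17.3]
ee_rot: [180.0, 0.0, 90.0]
force: [0.4, 0.2, 0.6]
gripper_width: 91.3
gripper_force: 0.0
```

Request:
send_rows(
  deltas=[
    [[0,0,0],[0,0,0]],
    [[0,0,0],[0,0,0]],
    [[0,0,0],[0,0,0]],
    [[0,0,0],[0,0,0]],
    [[0,0,0],[0,0,0]],
    [[0,0,0],[0,0,0]],
    [[0,0,0],[0,0,0]],
    [[0,0,0],[0,0,0]],
  ],
  grip=1,
  grip_force=15,
)

```text
time_s: 8.3
ee_pos: [439.6, -118.6, 16.9]
ee_rot: [180.0, 0.0, 90.0]
force: [-0.4, -0.7, 1.2]
gripper_width: 32.5
gripper_force: 15.0
```

Request:
send_rows(
  deltas=[
    [[0,0,-0.05],[0,0,0]],
    [[0,0,-0.1],[0,0,0]],
    [[-0.026,0.082,0],[0,0,0]],
    [[-0.026,0.082,0],[0,0,0]],
    [[-0.026,0.082,0],[0,0,0]],
    [[-0.026,0.082,0],[0,0,0]],
    [[0,0,0],[0,0,0]],
    [[0,0,0],[0,0,0]],
    [[0,0,0],[0,0,0]],
  ],
)

```text
time_s: 9.2
ee_pos: [602.0, -170.0, 91.3]
ee_rot: [-179.9, -0.0, 90.0]
force: [-0.1, -0.0, -0.7]
gripper_width: 32.4
gripper_force: 15.0
```

Request:
send_rows(
  deltas=[
    [[0,0,0.06],[0,0,0]],
    [[0,0,0.04],[0,0,0]],
    [[0,0,0.02],[0,0,0]],
    [[0,0,0.01],[0,0,0]],
    [[0,0,0],[0,0,0]],
    [[0,0,0],[0,0,0]],
  ],
)

```text
time_s: 9.8
ee_pos: [604.1, -170.7, 28.0]
ee_rot: [179.9, 0.0, 90.0]
force: [-0.1, -0.9, -0.5]
gripper_width: 32.2
gripper_force: 15.0
```

Request:
send_rows(
  deltas=[
    [[0,0,0.004],[0,0,0]],
    [[0,0,0.003],[0,0,0]],
    [[0,0,0],[0,0,0]],
    [[0,0,0],[0,0,0]],
  ],
)

```text
time_s: 10.2
ee_pos: [603.7, -170.6, 23.6]
ee_rot: [180.0, 0.0, 90.0]
force: [0.2, 0.1, -1.1]
gripper_width: 32.4
gripper_force: 15.0
```

Request:
send_rows(
  deltas=[
    [[0,0,0],[0,0,0]],
    [[0,0,0],[0,0,0]],
    [[0,0,0],[0,0,0]],
    [[0,0,0],[0,0,0]],
  ],
  grip=0.47,
)

```text
time_s: 10.6
ee_pos: [603.7, -170.6, 23.5]
ee_rot: [180.0, 0.0, 90.0]
force: [-0.5, -1.0, 0.2]
gripper_width: 48.0
gripper_force: 0.0
```

Request:
send_rows(
  deltas=[
    [[0,0,-0.02],[0,0,0]],
    [[0,0,-0.06],[0,0,0]],
    [[0,0,-0.1],[0,0,0]],
    [[0,0,-0.1],[0,0,0]],
  ],
)

```text
time_s: 11.0
ee_pos: [603.1, -170.4, 165.2]
ee_rot: [-179.9, -0.0, 90.0]
force: [0.7, 0.0, -0.2]
gripper_width: 48.5
gripper_force: 0.0
```

Request:
send_rows(
  deltas=[
    [[-0.08,-0.04,0],[0,0,0]],
    [[-0.08,-0.04,0],[0,0,0]],
    [[-0.08,-0.04,0],[0,0,0]],
    [[-0.08,-0.04,0],[0,0,0]],
    [[-0.08,-0.04,0],[0,0,0]],
    [[-0.08,-0.04,0],[0,0,0]],
    [[0,0,0],[0,0,0]],
    [[0,0,0],[0,0,0]],
  ],
  grip=0,
)

```text
time_s: 11.8
ee_pos: [483.1, -411.2, 164.0]
ee_rot: [180.0, -0.0, 89.9]
force: [0.3, 1.2, -0.9]
gripper_width: 91.5
gripper_force: 0.0
```

```bash
python3 - <<'E'
from fit import *
shot(6)
print("knob_b",fit("knob",[507,-391,0,0],[1,6],40),fit("knob",[507,-391,0,0],[6],40,False),fit("knob",[507,-391,0,0],[1],40,False))
E
```

```text
6 11.8 [ 483.1 -411.2  164. ] [180.   -0.   89.9]
knob_b (array([ 506.3, -392.6,  -11.7,   61.1]), np.float64(0.309)) (array([ 505.2, -389.9,   27.7]), np.float64(0.124)) (array([ 505.6, -391.9,   42.7]), np.float64(0.53))
```

View pics/w6.png

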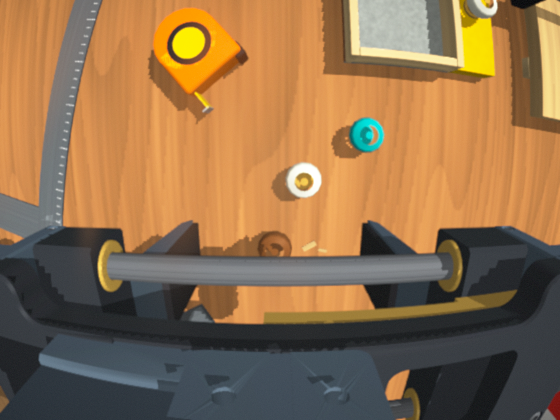

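White knob_b is at (304,181), with the turquoise knob at (367,135), the brown one at (275,247) and the tape measure at (195,45). I'll pre-close to about 60 mm so the fingers clear the turquoise knob.

Request:
send_rows(
  deltas=[
    [[0.021,0.022,0],[0,0,0]],
    [[0.021,0.022,0],[0,0,0]],
    [[0,0,0],[0,0,0]],
    [[0,0,0.1],[0,0,0]],
    [[0,0,0.1],[0,0,0]],
    [[0,0,0.03],[0,0,0]],
    [[0,0,0],[0,0,0]],
    [[0,0,0],[0,0,0]],
  ],
  grip=0.34,
)

```text
time_s: 12.65
ee_pos: [506.6, -389.5, 49.1]
ee_rot: [180.0, 0.1, 90.1]
force: [0.3, -0.3, 0.5]
gripper_width: 60.5
gripper_force: 0.0
```

```bash
python3 - <<'E'
from fit import *
c,f=shot(7)
E
```

```text
7 12.65 [ 506.6 -389.5   49.1] [1.80e+02 1.00e-01 9.01e+01]
```

View pics/w7.png

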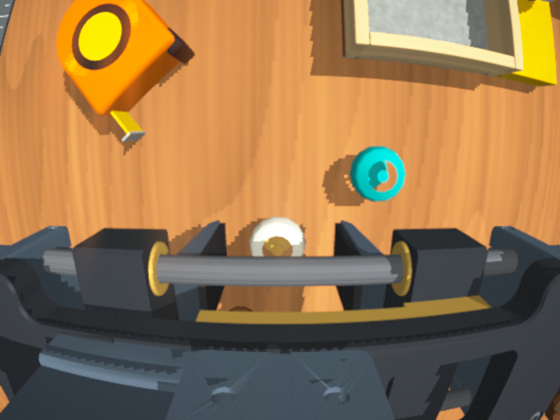

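Knob_b sits centred between the fingers at (277,240), and the turquoise knob at (378,174) is clear of them.

Request:
send_rows(
  deltas=[
    [[0,0,0.04],[0,0,0]],
    [[0,0,0.024],[0,0,0]],
    [[0,0,0],[0,0,0]],
    [[0,0,0],[0,0,0]],
  ],
)

```text
time_s: 13.1
ee_pos: [506.0, -389.8, 17.2]
ee_rot: [180.0, 0.0, 90.0]
force: [0.8, 0.2, -0.2]
gripper_width: 60.3
gripper_force: 0.0
```

Request:
send_rows(
  deltas=[
    [[0,0,0],[0,0,0]],
    [[0,0,0],[0,0,0]],
    [[0,0,0],[0,0,0]],
    [[0,0,0],[0,0,0]],
    [[0,0,0],[0,0,0]],
    [[0,0,0],[0,0,0]],
  ],
  grip=1,
  grip_force=15,
)

```text
time_s: 13.7
ee_pos: [505.8, -389.7, 16.8]
ee_rot: [180.0, 0.0, 90.0]
force: [-0.6, -0.7, 2.7]
gripper_width: 32.6
gripper_force: 15.0
```

Request:
send_rows(
  deltas=[
    [[0,0,-0.05],[0,0,0]],
    [[0,0,-0.1],[0,0,0]],
    [[0,0,0],[0,0,0]],
    [[0,0,0],[0,0,0]],
  ],
)

```text
time_s: 14.1
ee_pos: [506.1, -389.9, 92.6]
ee_rot: [179.9, 0.1, 90.0]
force: [-0.3, -0.6, -0.2]
gripper_width: 32.4
gripper_force: 15.0
```

Request:
send_rows(
  deltas=[
    [[0.08,0.048,0],[0,0,0]],
    [[0.08,0.049,0],[0,0,0]],
    [[0.08,0.049,0],[0,0,0]],
    [[0.08,0.049,0],[0,0,0]],
    [[0,0,0],[0,0,0]],
    [[0,0,0],[0,0,0]],
    [[0,0,0],[0,0,0]],
  ],
)

```text
time_s: 14.8
ee_pos: [601.9, -230.1, 90.2]
ee_rot: [-179.9, -0.0, 90.0]
force: [0.6, -0.4, -0.2]
gripper_width: 32.3
gripper_force: 15.0
```

Request:
send_rows(
  deltas=[
    [[0,0,0.06],[0,0,0]],
    [[0,0,0.04],[0,0,0]],
    [[0,0,0.024],[0,0,0]],
    [[0,0,0.008],[0,0,0]],
    [[0,0,0.004],[0,0,0]],
    [[0,0,0],[0,0,0]],
    [[0,0,0],[0,0,0]],
  ],
)

```text
time_s: 15.5
ee_pos: [603.7, -229.9, 24.4]
ee_rot: [179.9, 0.0, 90.0]
force: [0.2, -0.3, 0.7]
gripper_width: 32.4
gripper_force: 15.0
```

Request:
send_rows(
  deltas=[
    [[0,0,0],[0,0,0]],
    [[0,0,0],[0,0,0]],
    [[0,0,0],[0,0,0]],
    [[0,0,0],[0,0,0]],
  ],
  grip=0.47,
)

```text
time_s: 15.9
ee_pos: [603.2, -229.5, 23.7]
ee_rot: [180.0, 0.0, 90.0]
force: [-0.9, 0.5, -0.2]
gripper_width: 48.1
gripper_force: 0.0
```

Request:
send_rows(
  deltas=[
    [[0,0,-0.02],[0,0,0]],
    [[0,0,-0.06],[0,0,0]],
    [[0,0,-0.1],[0,0,0]],
    [[0,0,-0.1],[0,0,0]],
  ],
)

```text
time_s: 16.3
ee_pos: [602.6, -229.4, 165.1]
ee_rot: [-179.9, -0.0, 90.0]
force: [1.2, -0.7, -0.7]
gripper_width: 48.4
gripper_force: 0.0
```

Request:
send_rows(
  deltas=[
    [[0.076,-0.05,0],[0,0,0]],
    [[0.076,-0.05,0],[0,0,0]],
    [[0.076,-0.052,0],[0,0,0]],
    [[0.076,-0.052,0],[0,0,0]],
    [[0.076,-0.052,0],[0,0,0]],
    [[0.076,-0.052,0],[0,0,0]],
  ],
  grip=0.34,
)

```text
time_s: 16.9
ee_pos: [448.0, -0.3, 164.3]
ee_rot: [179.9, -0.0, 90.0]
force: [-0.1, 1.3, -0.0]
gripper_width: 60.0
gripper_force: 0.0
```

Request:
send_rows(
  deltas=[
    [[0,0,0],[0,0,-0.3]],
    [[0,0,0],[0,0,-0.3]],
    [[0,0,0],[0,0,-0.3]],
    [[0,0,0],[0,0,-0.3]],
    [[0,0,0],[0,0,-0.3]],
    [[0,0,0],[0,0,-0.3]],
    [[0,0,0],[0,0,-0.3]],
    [[0,0,0],[0,0,-0.3]],
    [[0,0,0],[0,0,-0.3]],
    [[0,0,0],[0,0,-0.08]],
  ],
)

```text
time_s: 17.9
ee_pos: [449.2, -1.5, 164.2]
ee_rot: [180.0, 0.1, 169.8]
force: [-0.4, 0.2, -0.0]
gripper_width: 60.0
gripper_force: 0.0
```

Request:
send_rows(
  deltas=[
    [[0,0,0.1],[0,0,0]],
    [[0,0,0.08],[0,0,0]],
    [[0,0,0],[0,0,0]],
    [[0,0,0],[0,0,0]],
    [[0,0,0],[0,0,0]],
  ],
)

```text
time_s: 18.4
ee_pos: [450.9, -1.6, 75.5]
ee_rot: [180.0, 0.2, 169.6]
force: [0.5, 0.8, -0.1]
gripper_width: 60.4
gripper_force: 0.0
```

```bash
python3 - <<'E'
from fit import *
c,f=shot(8)
r=np.radians
for x,y,w in((448.2,-1,-10.4),(436.1,122.8,156.9)):
    print(proj(c,np.array([[x,y,5.],[x-5*np.sin(r(w)),y,10]]))[0])
print(fit("pull",[448.2,-1,5,r(-10.4)],[8],90,False))
E
```

```text
8 18.4 [450.9  -1.6  75.5] [180.    0.2 169.6]
[279.23435332 217.7814393 ]
[436.22498195 173.72910943]
(array([449.7,  -1.4, -10.1]), np.float64(0.788))
```

View pics/w8.png

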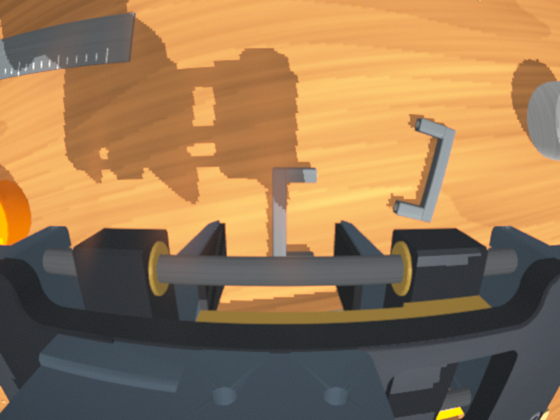

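Pull_a lies straight between the fingers (bar at column 279, rows 170–258), and pull_b at (435,175) is where it was predicted.

Request:
send_rows(
  deltas=[
    [[0.003,0,0.06],[0,0,0]],
    [[0,0,0.04],[0,0,0]],
    [[0,0,0.018],[0,0,0]],
    [[0,0,0],[0,0,0]],
    [[0,0,0],[0,0,0]],
  ],
)

```text
time_s: 18.95
ee_pos: [448.8, -1.3, 15.5]
ee_rot: [180.0, 0.2, 169.6]
force: [0.5, -0.5, -0.5]
gripper_width: 60.2
gripper_force: 0.0
```

Request:
send_rows(
  deltas=[
    [[0,0,0],[0,0,0]],
    [[0,0,0],[0,0,0]],
    [[0,0,0],[0,0,0]],
    [[0,0,0],[0,0,0]],
    [[0,0,0],[0,0,0]],
    [[0,0,0],[0,0,0]],
    [[0,0,0],[0,0,0]],
    [[0,0,0],[0,0,0]],
  ],
  grip=1,
  grip_force=25,
)

```text
time_s: 19.75
ee_pos: [447.6, -1.3, 14.4]
ee_rot: [-180.0, -0.0, 169.6]
force: [-0.3, -0.2, 0.5]
gripper_width: 9.7
gripper_force: 25.0
```

Request:
send_rows(
  deltas=[
    [[0,0,-0.04],[0,0,0]],
    [[0,0,-0.1],[0,0,0]],
    [[0,0,0],[0,0,-0.24]],
    [[0,0,0],[0,0,0]],
    [[0,0,0],[0,0,0]],
  ],
)

```text
time_s: 20.25
ee_pos: [446.8, -1.3, 83.8]
ee_rot: [-180.0, -0.1, 176.4]
force: [-0.6, 0.4, -1.1]
gripper_width: 9.7
gripper_force: 25.0
```

```bash
cat > to.py <<'E'
from h import *
import sys
from scipy.spatial.transform import Rotation as Ro
# tray target: x y yaw, local dx dy -> tool shift in units
def to(p):
    s=state();R=Ro.from_euler("xyz",s["ee_rot"],degrees=True).as_matrix();d=R.T@(np.array(p)-s["ee_pos"])/500
    print("shift",d.round(4),"rows>=",int(np.ceil(np.linalg.norm(d)/.1)),s["ee_pos"].round(1),s["ee_rot"].round(1),s["gripper_width"].round(1))
def tray(x,y,w,lx,ly,z):
    w=np.radians(w);to([x+lx*np.cos(w)-ly*np.sin(w),y+lx*np.sin(w)+ly*np.cos(w),z])
E
python3 -c "
from to import *
tray(593.7,8.9,-3.65,0,-36,85)"
```

```text
Traceback (most recent call last):
  File "to.py", line 9, in tray
    w=np.radians(w);to([x+lx*np.cos(w)-ly*np.sin(w),y+lx*np.sin(w)+ly*np.cos(w),z])
                    ~~^^^^^^^^^^^^^^^^^^^^^^^^^^^^^^^^^^^^^^^^^^^^^^^^^^^^^^^^^^^^^
  File "to.py", line 7, in to
    print("shift",d.round(4),"rows>=",int(np.ceil(np.linalg.norm(d)/.1)),s["ee_pos"].round(1),s["ee_rot"].round(1),s["gripper_width"].round(1))
                                                                                                                   ^^^^^^^^^^^^^^^^^^^^^^^^
AttributeError: 'float' object has no attribute 'round'
```

```bash
sed -i 's/,s\["gripper_width"\].round(1)//' to.py; python3 -c "
from to import *
tray(593.7,8.9,-3.65,0,-36,85)"
```

```text
shift [-0.2919 -0.0332 -0.0028] rows>= 3 [446.8  -1.3  83.8] [-1.800e+02 -1.000e-01  1.764e+02]
```

Request:
send_rows(
  deltas=[
    [[-0.073,-0.008,0],[0,0,0]],
    [[-0.073,-0.008,0],[0,0,0]],
    [[-0.073,-0.008,0],[0,0,0]],
    [[-0.073,-0.009,0],[0,0,0]],
    [[0,0,0],[0,0,0]],
    [[0,0,0],[0,0,0]],
    [[0,0,0.06],[0,0,0]],
    [[0,0,0.04],[0,0,0]],
    [[0,0,0],[0,0,0]],
    [[0,0,0],[0,0,0]],
  ],
)

```text
time_s: 21.25
ee_pos: [591.1, -26.4, 34.2]
ee_rot: [-180.0, -0.1, 176.5]
force: [0.2, -1.0, -1.1]
gripper_width: 9.6
gripper_force: 25.0
```

```bash
python3 -c "
from to import *
tray(593.7,8.9,-3.65,0,-36,21.5);shot(9)"
```

```text
shift [-0.0007 -0.0012  0.0254] rows>= 1 [591.1 -26.4  34.2] [-1.800e+02 -1.000e-01  1.765e+02]
9 21.25 [591.1 -26.4  34.2] [-1.800e+02 -1.000e-01  1.765e+02]
```

View pics/w9.png

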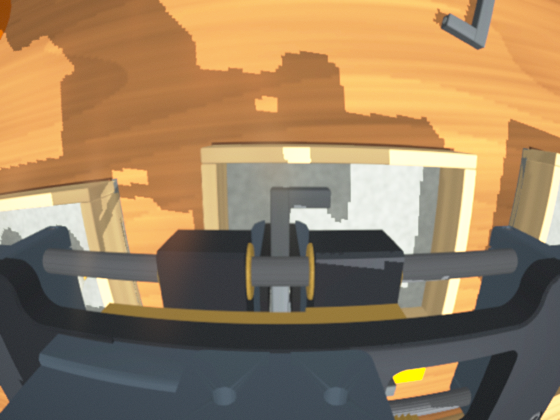

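The pull is inside the bay (bar at column 280, foot at (310,198)), clear of the walls. I'll lower and release.

Request:
send_rows(
  deltas=[
    [[0,-0.001,0.016],[0,0,0]],
    [[0,0,0.008],[0,0,0]],
    [[0,0,0],[0,0,0]],
    [[0,0,0],[0,0,0]],
  ],
)

```text
time_s: 21.7
ee_pos: [592.4, -27.1, 22.5]
ee_rot: [-180.0, 0.0, 176.5]
force: [0.2, 0.6, -0.3]
gripper_width: 9.9
gripper_force: 25.0
```

Request:
send_rows(
  deltas=[
    [[0,0,0],[0,0,0]],
    [[0,0,0],[0,0,0]],
    [[0,0,0],[0,0,0]],
  ],
  grip=0.81,
)

```text
time_s: 22.0
ee_pos: [592.6, -27.2, 22.7]
ee_rot: [-180.0, 0.0, 176.5]
force: [0.6, -0.1, -0.1]
gripper_width: 17.6
gripper_force: 0.0
```

Request:
send_rows(
  deltas=[
    [[0,0,-0.02],[0,0,0]],
    [[0,0,-0.06],[0,0,0]],
    [[0,0,-0.08],[0,0,0]],
    [[0,0,0],[0,0,0.3]],
    [[0,0,0],[0,0,0.3]],
    [[0,0,0],[0,0,0.08]],
    [[0,0,0],[0,0,0]],
    [[0,0,0],[0,0,0]],
  ],
)

```text
time_s: 22.8
ee_pos: [592.5, -27.1, 103.0]
ee_rot: [180.0, 0.0, 157.1]
force: [0.6, -0.2, -0.1]
gripper_width: 17.2
gripper_force: 0.0
```

```bash
python3 -c "
from to import *
to([436.1,122.8,100])"
```

```text
shift [0.4048 0.1545 0.0057] rows>= 5 [592.5 -27.1 103. ] [180.    0.  157.1]
```

Request:
send_rows(
  deltas=[
    [[0.081,0.031,0],[0,0,0]],
    [[0.081,0.031,0],[0,0,0]],
    [[0.081,0.031,0],[0,0,0]],
    [[0.081,0.031,0],[0,0,0]],
    [[0.081,0.031,0],[0,0,0]],
    [[0,0,0],[0,0,0]],
    [[0,0,0.08],[0,0,0]],
    [[0,0,0.04],[0,0,0]],
    [[0,0,0],[0,0,0]],
    [[0,0,0],[0,0,0]],
  ],
  grip=0.34,
)

```text
time_s: 23.8
ee_pos: [437.0, 123.0, 42.7]
ee_rot: [180.0, 0.0, 157.0]
force: [0.4, -0.0, 0.4]
gripper_width: 60.4
gripper_force: 0.0
```

```bash
python3 -c "
from to import *
to([436.1,122.8,15]);shot(10)"
```

```text
shift [ 0.0015 -0.0011  0.0555] rows>= 1 [437.  123.   42.7] [180.   0. 157.]
10 23.8 [437.  123.   42.7] [180.   0. 157.]
```

View pics/w10.png

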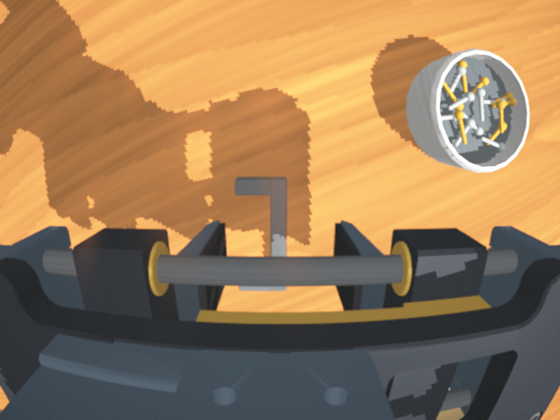

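Pull_b is aligned between the fingers (bar at column 279, feet to the left), and the tin at (470,110) is clear. I'll grasp it.

Request:
send_rows(
  deltas=[
    [[0.001,0,0.035],[0,0,0]],
    [[0,0,0.019],[0,0,0]],
    [[0,0,0],[0,0,0]],
    [[0,0,0],[0,0,0]],
  ],
)

```text
time_s: 24.25
ee_pos: [436.2, 123.4, 15.9]
ee_rot: [180.0, 0.0, 157.0]
force: [0.6, -1.0, 0.5]
gripper_width: 60.3
gripper_force: 0.0
```

Request:
send_rows(
  deltas=[
    [[0,0,0],[0,0,0]],
    [[0,0,0],[0,0,0]],
    [[0,0,0],[0,0,0]],
    [[0,0,0],[0,0,0]],
    [[0,0,0],[0,0,0]],
    [[0,0,0],[0,0,0]],
    [[0,0,0],[0,0,0]],
    [[0,0,0],[0,0,0]],
  ],
  grip=1,
  grip_force=25,
)

```text
time_s: 25.05
ee_pos: [435.6, 123.4, 15.4]
ee_rot: [-180.0, -0.0, 157.0]
force: [-0.0, -0.4, 1.1]
gripper_width: 9.7
gripper_force: 25.0
```

Request:
send_rows(
  deltas=[
    [[0,0,-0.04],[0,0,0]],
    [[0,0,-0.1],[0,0,0]],
    [[0,0,0],[0,0,-0.3]],
    [[0,0,0],[0,0,-0.3]],
    [[0,0,0],[0,0,-0.076]],
    [[0,0,0],[0,0,0]],
    [[0,0,0],[0,0,0]],
  ],
)

```text
time_s: 25.75
ee_pos: [435.5, 123.4, 85.3]
ee_rot: [-180.0, -0.0, 176.3]
force: [0.2, 0.3, 0.0]
gripper_width: 9.7
gripper_force: 25.0
```

```bash
python3 -c "
from to import *
tray(593.7,8.9,-3.65,0,36,85)"
```

```text
shift [-0.3304 -0.1364  0.0004] rows>= 4 [435.5 123.4  85.3] [-180.    -0.   176.3]
```

Request:
send_rows(
  deltas=[
    [[-0.08,-0.034,0],[0,0,0]],
    [[-0.08,-0.034,0],[0,0,0]],
    [[-0.08,-0.034,0],[0,0,0]],
    [[-0.09,-0.034,0],[0,0,0]],
    [[0,0,0],[0,0,0]],
    [[0,0,0],[0,0,0]],
    [[0,0,0.06],[0,0,0]],
    [[0,0,0.04],[0,0,0]],
    [[0,0,0],[0,0,0]],
    [[0,0,0],[0,0,0]],
  ],
)

```text
time_s: 26.75
ee_pos: [595.1, 45.8, 35.6]
ee_rot: [-180.0, -0.1, 176.4]
force: [-0.2, 0.7, -0.4]
gripper_width: 9.8
gripper_force: 25.0
```

```bash
python3 -c "
from to import *
tray(593.7,8.9,-3.65,0,36,22.2);shot(11)"
```

```text
shift [-0.0019 -0.0018  0.0269] rows>= 1 [595.1  45.8  35.6] [-1.800e+02 -1.000e-01  1.764e+02]
11 26.75 [595.1  45.8  35.6] [-1.800e+02 -1.000e-01  1.764e+02]
```

View pics/w11.png

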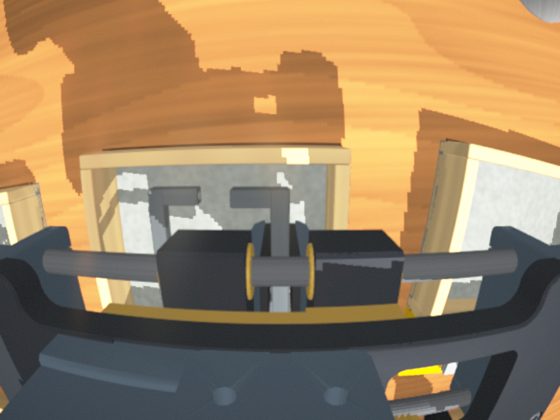

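Pull_a lies in the bay with its foot at (175,195). Pull_b is held with its foot at (258,196), leaving a clear gap. I'll lower and release.

Request:
send_rows(
  deltas=[
    [[0,-0.001,0.016],[0,0,0]],
    [[0,0,0.009],[0,0,0]],
    [[0,0,0],[0,0,0]],
    [[0,0,0],[0,0,0]],
  ],
)

```text
time_s: 27.2
ee_pos: [596.1, 44.7, 23.0]
ee_rot: [-180.0, 0.0, 176.4]
force: [-0.0, 0.8, -0.6]
gripper_width: 9.5
gripper_force: 25.0
```

Request:
send_rows(
  deltas=[
    [[0,0,0],[0,0,0]],
    [[0,0,0],[0,0,0]],
    [[0,0,0],[0,0,0]],
  ],
  grip=0.81,
)

```text
time_s: 27.5
ee_pos: [596.3, 44.7, 23.2]
ee_rot: [-180.0, 0.0, 176.4]
force: [-0.6, 0.8, -0.3]
gripper_width: 17.2
gripper_force: 0.0
```

Request:
send_rows(
  deltas=[
    [[0,0,-0.02],[0,0,0]],
    [[0,0,-0.06],[0,0,0]],
    [[0,0,-0.08],[0,0,0]],
    [[0,0,0],[0,0,-0.3]],
    [[0,0,0],[0,0,-0.286]],
    [[0,0,0],[0,0,0]],
    [[0,0,0],[0,0,0]],
  ],
)

```text
time_s: 28.2
ee_pos: [596.0, 44.7, 103.3]
ee_rot: [-180.0, 0.0, -167.0]
force: [0.7, 0.9, -0.1]
gripper_width: 17.4
gripper_force: 0.0
```

```bash
python3 -c "
from to import *
to([509.4,394.1,110])"
```

```text
shift [ 0.0114  0.7198 -0.0134] rows>= 8 [596.   44.7 103.3] [-180.    0. -167.]
```

Request:
send_rows(
  deltas=[
    [[0.001,0.09,0],[0,0,0]],
    [[0.001,0.09,0],[0,0,0]],
    [[0.001,0.09,0],[0,0,0]],
    [[0.001,0.09,0],[0,0,0]],
    [[0.001,0.09,0],[0,0,0]],
    [[0.001,0.09,0],[0,0,0]],
    [[0.002,0.09,0],[0,0,0]],
    [[0.002,0.09,0],[0,0,0]],
    [[0,0,0],[0,0,0]],
    [[0,0,0],[0,0,0]],
  ],
  grip=0.2,
)

```text
time_s: 29.2
ee_pos: [508.4, 394.7, 102.4]
ee_rot: [-179.9, -0.0, -166.8]
force: [-0.5, -0.7, -0.4]
gripper_width: 73.0
gripper_force: 0.0
```

Request:
send_rows(
  deltas=[
    [[0,0,0.08],[0,0,0]],
    [[0,0,0.03],[0,0,0]],
    [[0,0,0],[0,0,0]],
    [[0,0,0],[0,0,0]],
  ],
)

```text
time_s: 29.6
ee_pos: [509.7, 393.0, 48.3]
ee_rot: [-180.0, 0.0, -166.9]
force: [0.4, -0.4, 0.1]
gripper_width: 73.2
gripper_force: 0.0
```

```bash
python3 -c "
from to import *
to([509.4,394.1,16]);shot(12)"
```

```text
shift [0.0002 0.0022 0.0645] rows>= 1 [509.7 393.   48.3] [-180.     0.  -166.9]
12 29.6 [509.7 393.   48.3] [-180.     0.  -166.9]
```

View pics/w12.png

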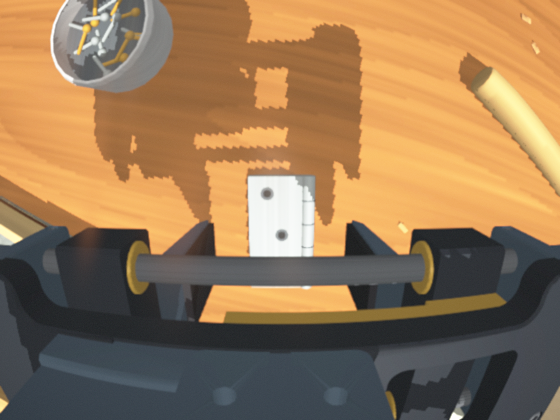

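The hinge is centred and parallel between the fingers at (281,230), and the tin and hammer handle are clear. I'll grasp it.

Request:
send_rows(
  deltas=[
    [[0,0.001,0.04],[0,0,0]],
    [[0,0,0.025],[0,0,0]],
    [[0,0,0],[0,0,0]],
    [[0,0,0],[0,0,0]],
  ],
)

```text
time_s: 30.05
ee_pos: [509.2, 394.5, 15.8]
ee_rot: [180.0, 0.0, -166.8]
force: [-0.3, 0.5, 0.4]
gripper_width: 72.5
gripper_force: 0.0
```

Request:
send_rows(
  deltas=[
    [[0,0,0],[0,0,0]],
    [[0,0,0],[0,0,0]],
    [[0,0,0],[0,0,0]],
    [[0,0,0],[0,0,0]],
    [[0,0,0],[0,0,0]],
    [[0,0,0],[0,0,0]],
    [[0,0,0],[0,0,0]],
  ],
  grip=1,
  grip_force=35,
)

```text
time_s: 30.75
ee_pos: [509.0, 394.4, 15.5]
ee_rot: [-180.0, 0.0, -166.8]
force: [-0.0, -1.1, 2.2]
gripper_width: 41.1
gripper_force: 35.0
```

Request:
send_rows(
  deltas=[
    [[0,0,-0.04],[0,0,0]],
    [[0,0,-0.1],[0,0,0]],
    [[0,0,0],[0,0,0.3]],
    [[0,0,0],[0,0,0.3]],
    [[0,0,0],[0,0,0.19]],
    [[0,0,0],[0,0,0]],
    [[0,0,0],[0,0,0]],
  ],
)

```text
time_s: 31.45
ee_pos: [508.7, 394.5, 85.0]
ee_rot: [-180.0, -0.0, 170.7]
force: [0.1, 0.8, -1.2]
gripper_width: 41.2
gripper_force: 35.0
```

```bash
python3 -c "
from to import *
tray(607.4,215.4,-9.5,0,0,85)"
```

```text
shift [-0.2529 -0.3214 -0.    ] rows>= 5 [508.7 394.5  85. ] [-180.    -0.   170.7]
```

Request:
send_rows(
  deltas=[
    [[-0.05,-0.064,0],[0,0,0]],
    [[-0.05,-0.064,0],[0,0,0]],
    [[-0.05,-0.064,0],[0,0,0]],
    [[-0.05,-0.064,0],[0,0,0]],
    [[-0.053,-0.065,0],[0,0,0]],
    [[0,0,0],[0,0,0]],
    [[0,0,0.06],[0,0,0]],
    [[0,0,0.03],[0,0,0]],
    [[0,0,0],[0,0,0]],
    [[0,0,0],[0,0,0]],
  ],
)

```text
time_s: 32.45
ee_pos: [607.3, 216.1, 40.5]
ee_rot: [180.0, -0.0, 170.6]
force: [-0.7, -0.1, -1.3]
gripper_width: 41.2
gripper_force: 35.0
```

```bash
python3 -c "
from to import *
tray(607.4,215.4,-9.5,0,0,22.3);shot(13)"
```

```text
shift [-0.0004 -0.0013  0.0363] rows>= 1 [607.3 216.1  40.5] [180.   -0.  170.6]
13 32.45 [607.3 216.1  40.5] [180.   -0.  170.6]
```

View pics/w13.png

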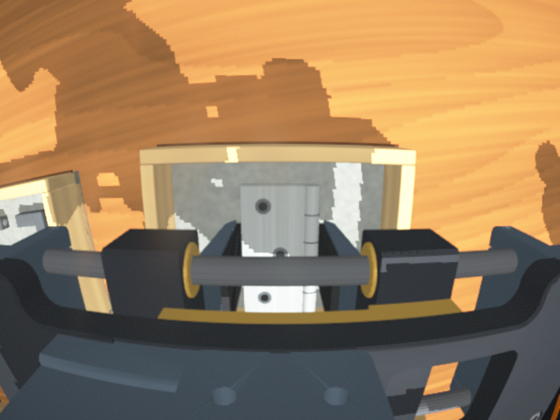

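The hinge is level, centred in the bay at (280,240) and clear of the front wall. I'll lower and release, then retreat toward the robot and check with the top camera.

Request:
send_rows(
  deltas=[
    [[0,-0.001,0.02],[0,0,0]],
    [[0,0,0.012],[0,0,0]],
    [[0,0,0.004],[0,0,0]],
    [[0,0,0],[0,0,0]],
    [[0,0,0],[0,0,0]],
  ],
)

```text
time_s: 33.0
ee_pos: [607.4, 215.0, 22.5]
ee_rot: [180.0, 0.0, 170.6]
force: [0.1, -0.4, -1.7]
gripper_width: 41.1
gripper_force: 35.0
```

Request:
send_rows(
  deltas=[
    [[0,0,0],[0,0,0]],
    [[0,0,0],[0,0,0]],
    [[0,0,0],[0,0,0]],
    [[0,0,0],[0,0,0]],
  ],
  grip=0.42,
)

```text
time_s: 33.4
ee_pos: [607.4, 215.0, 22.7]
ee_rot: [180.0, 0.0, 170.6]
force: [-0.3, -0.3, 0.3]
gripper_width: 52.9
gripper_force: 0.0
```

Request:
send_rows(
  deltas=[
    [[0,0,-0.02],[0,0,0]],
    [[0,0,-0.06],[0,0,0]],
    [[0,0,-0.1],[0,0,0]],
    [[0,0,-0.1],[0,0,0]],
    [[0.08,0,0],[0,0,0]],
    [[0.08,0,0],[0,0,0]],
    [[0.08,0,0],[0,0,0]],
    [[0.08,0,0],[0,0,0]],
    [[0.08,0,0],[0,0,0]],
    [[0,0,0],[0,0,0]],
  ],
)

```text
time_s: 34.4
ee_pos: [405.3, 247.5, 163.1]
ee_rot: [-179.9, -0.1, 170.7]
force: [0.4, -0.2, -0.0]
gripper_width: 52.7
gripper_force: 0.0
```

```bash
python3 - <<'E'
from h import *
print(state()["ee_pos"])
t=grab_frame("top")[:,:,::-1];s=grab_frame("scene")[:,:,::-1]
a=cv2.resize(t[90:250,100:450],(770,352),interpolation=cv2.INTER_CUBIC)
b=cv2.resize(s[170:350,180:480],(400,240),interpolation=cv2.INTER_CUBIC)
o=np.zeros((596,770,3),np.uint8);o[:352]=a;o[354:594,:400]=b
cv2.imwrite("pics/fin.png",o)
E
```

```text
[405.34489168 247.50570806 163.09422028]
```

View pics/fin.png

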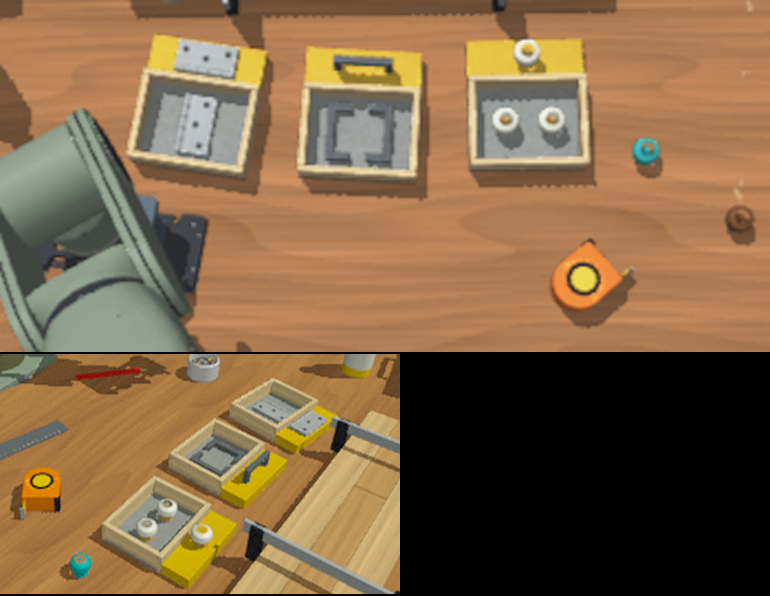

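Both knobs stand upright at (505,120) and (551,120). The two pulls lie flat and apart at (345,135) and (380,135), and the hinge lies flat at (197,125). The tape measure and tin haven't moved, and the arm is clear, so I'm handing in.

```bash
python3 -c "
from workcell import *
print(job_done())"
```

```text
the job is handed in; nothing more can be done
None
```

All five fittings are in their matching trays (knobs upright, pulls and hinge flat, nothing touching), the tape measure and tin were left alone, and the job was handed in at about 34 s.

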